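Put the teapot on the warmer and dial it in

ROBOT

A 6-joint arm with a two-finger parallel gripper is mounted at the origin on the work surface. World frame = base frame: x ahead of the robot, y to its left, z up, the work surface at z = 0. Lengths are in m, angles in rad, forces in N, time in s.
With the tool pointing down it reaches from about 0.35 to 1 m from the base axis. Payload 7.1 kg.
Tool frame: the origin (TCP) lies between the finger pads; the fingertips stand 22 mm ahead of it and the grasp point (between the pads) lies 3 mm ahead of it; z points along the fingers, y is the line along which they close (so a half turn about z gives the same grasp; the last joint's range is limited). The gripper opens to 85 mm and grips with 20 to 120 N. Pads are 22 mm wide; open, the fingers measure 114 mm over their backs; the gripper's body (76 mm by 85 mm) begins 54 mm behind the grasp point. The pads swing forward as they close: fully open they stand 13 mm farther back than shut.
Start: joints at [1.272, 0.423, 1.63, -0, 1.089, -0.019], TCP at [0.173, 0.601, 0.253] pointing down, gripper open.
Joint ranges: [-3, 3], [-0.9, 2.11], [0.09, 2.58], [-1.31, 4.45], [0.11, 2.69], [-2.54, 2.54]. Speed limits (rad/s): [2.39, 2.39, 3.01, 3.14, 3.14, 3.14].

INTERFACE

Orientations are given as a rotation vector (axis times angle).
In Python, from rig import manip gives the robot as it stands. The module is installed in compiled form; this text tells all that it offers. Calls block until the motion is done:
- manip.move_to(position, orientation): joint-space move of the TCP to a pose.
- manip.servo_line(position, orientation=None, rate=0.15): straight line of the TCP; orientation=None keeps the orientation; rate is the mean speed in m/s.
- manip.set_joints(angles): joint-space move.
- manip.command_gripper(opening, f_grip=None): finger opening in m; f_grip is the grip in N (None keeps the last); returns when the fingers have stopped.
- manip.hold(seconds).
- manip.solve_ik(position, orientation): joint angles nearest the present ones, or None.
- manip.camera(name): name is "side" or "top"; returns a dict with "image" (400x640x3 uint8, red, green, blue), "fx", "fy", "cx", "cy" (pixels), "k1" (the pictures are not rectified: a ray, as slopes to the right and down, at radius r is drawn at 1 + k1 r^2 times it, then the intrinsics apply), "cam_to_world" (4x4, takes a point from camera to world coordinates). Camera axes: x right, y down, z forward; pixel columns grow to the right and rows downward; lengths in m; the calibration is good to about 2 mm. A picture is of the moment at which its call begins. There is no depth.
A pose or a line that the arm cannot do raises manip.IKError and nothing moves.
- manip.sign_off(): hands the job in; it is judged then, once.
Readings, each from a call of its own:
- manip.get_time(): time.
- manip.get_joint_positions(): joint angles.
- manip.get_joint_vel(): joint speeds.
- manip.get_tau(): joint torques, N m.
- manip.get_position(): TCP position.
- manip.get_ee_rot(): TCP orientation.
- manip.get_contact_force(): force on the tool from outside, world axes, zero at the start.
- manip.get_torque(): the same for the moment, N m.
- manip.get_width(): finger opening in m.
- manip.get_grip_force(): force on a finger pad.
Only numpy, scipy, OpenCV 4.12 (cv2) and the standard library are available. Lean on these libraries where they do the work, as an engineer would, in place of code of your own. Each camera call takes 0.05 s, during which the arm holds its last target. There are 200 camera calls.

TASK

Make the tea warmer ready: take the honey pot off the warming plate and stand it fully on the bamboo coaster stack, then stand the blue teapot in the middle of the free plate, and after that roll the warmer's thumbwheel until the red pointer is level with the green marker, within that marker's width (not the amber one). Set both pots down gently and upright, leave them released and standing there, and do not disturb the other things on the shelf.

Things in the scene. Friction and masses are not known exactly. Their poses are not given: they have to be found in the camera images.
- plate_center (a point): Middle of the top face of the round dark warming plate (120 mm across, top 54 mm above the work surface). The plate is on the tea warmer, a fixed white housing 160 mm (its x) x 280 mm (its y) x 50 mm high; this point's axes are the warmer's axes, the housing spans x -80..80 and y -215..65 mm about this point
- wheel_top (a point): Top of the thumbwheel at rest, 59 mm above the work surface, 150 mm from the plate's middle along the warmer's -y; warmer's axes. Dark ribbed rubber wheel 52 mm across, 16 mm wide, axle along y, only 9 mm of it out of the housing: press a fingertip on top and drag along x. Sprung: sinks at about 1.5 N + 1.5 N per mm, up to 8 mm. Turning takes 1.2 N at the rim; it stays where left
- thumbwheel (a joint): Angle of the thumbwheel, -3.6 to 3.6 rad. It grows when the wheel's top is dragged towards the warmer's +x; each rad moves the pointer 12 mm towards +x (26 mm of rim travel per rad)
- pointer_tip (a point): Middle of the red pointer (a 3 mm wide blade, 6 mm high, that sinks with the wheel when that is pressed), level with the housing's top in a black track along the warmer's x, 30 mm from the wheel on its -y side; driven by the wheel only, travel about 43 mm each way. Axes as the warmer's
- green_marker_c (a point): Middle of the green marker, a flat fixed tab 8 mm long along the warmer's x, 3 mm thick, beside the pointer's track (17 mm off on the warmer's -y side). Axes as the warmer's. It lies on either side of the pointer's start; an amber marker of the same kind lies on the other side
- honey_mid (a point): Honey pot, a terracotta-coloured upright cylinder 62 mm across, 78 mm high, 0.35 kg, starting on the warming plate; point on its axis 45 mm above its underside (base 56 mm across). A wooden dipper is fixed across its lid along the pot's x, from -70 to 73 mm, up to 94 mm above the underside; the sides are free along the pot's y
- coaster_top (a point): Middle of the top face of the square bamboo coaster stack (brown), 110 x 110 mm and 30 mm high, loose, standing on the shelf; sides along its x and y
- teapot_mid (a point): Round blue teapot, 116 mm across, 0.55 kg; point on its axis 78 mm above its flat underside (80 mm across). Spout along its +x reaching 95 mm out, tip 100 mm up
- teapot_handle (a point): Middle of the straight top of the teapot's wooden hoop handle, 150 mm above the teapot's underside; a round bar 12 mm thick, 80 mm long along the teapot's x. The lid knob ends 36 mm below the bar's middle
- honey_pot: The same honey pot; origin at the centre of its underside, z up
- teapot: The same teapot; origin at the centre of its underside, z up
- coasters: The same coaster stack; origin at the centre of its underside
- warmer: The same tea warmer, fixed; origin at the centre of its underside, on the work surface
- kettle: Bystander to leave alone: copper-toned kettle, 140 mm wide, 160 mm high, spout and black handle along its y (up to 115 mm out each way); origin at the centre of its underside
- caddy: Bystander to leave alone: clear acrylic tea caddy 110 x 140 x 106 mm with a steel latch on its front; origin at the centre of its underside
- canister: Bystander to leave alone: dark steel tea canister, 96 mm wide, 150 mm high; origin at the centre of its underside
- mug: Bystander to leave alone: white mug, 80 mm wide, 90 mm high; origin at the centre of its underside
- bowl: Bystander to leave alone: terracotta bowl, 90 mm wide, 50 mm high; origin at the centre of its underside
- syrup: Bystander to leave alone: amber syrup bottle, 66 mm wide, 180 mm high; origin at the centre of its underside
- jar: Bystander to leave alone: glass jar, 72 mm wide, 100 mm high; origin at the centre of its underside

How it is judged:
On the way, in this order (a step that is already met when the one before it is completed fails the run):
1. the honey pot stands fully on the coaster stack, let go (horizontal distance between honey_mid and coaster_top below 0.027 m and z of honey_mid in the frame of coaster_top between 0.038 and 0.052 m and angle between honey_mid's own z axis and vertical below 0.12 rad and contact force between the fingers and honey_pot below 0.05 N), for 0.2 s.
2. the teapot stands on the middle of the warming plate, let go (horizontal distance between teapot_mid and plate_center below 0.02 m and z of teapot_mid in the frame of plate_center between 0.071 and 0.085 m and angle between teapot_mid's own z axis and vertical below 0.12 rad and contact force between the fingers and teapot below 0.05 N), for 0.2 s.
3. the red pointer is level with the green marker (x of pointer_tip in the frame of green_marker_c between -0.004 and 0.004 m), for 0.2 s.
At the end, for the whole second after the job is handed in: Honey pot upright on the coaster stack (axes within 27 mm), teapot upright on the warming plate (axes within 20 mm), both released and at rest; the red pointer's middle within 4 mm of the green marker's middle along the scale, the wheel at rest (all of step 1 and all of step 2 and all of step 3 and linear speed of each of teapot, honey_pot below 0.02 m/s and velocity of joint thumbwheel between -0.1 and 0.1 rad/s); the robot touches nothing.
It fails at once if the honey pot or the teapot is tipped more than about 35 degrees (angle between any of honey_mid, teapot_mid's own z axis and vertical above 0.6 rad).
It fails at once if a pot is dropped: falls freely by more than about 10 mm ((contact force between the fingers and honey_pot below 0.05 N and linear speed of honey_pot above 0.45 m/s) or (contact force between the fingers and teapot below 0.05 N and linear speed of teapot above 0.45 m/s)).
It fails at once if another thing on the shelf is pushed more than 30 mm or tipped (distance of any of kettle, caddy, canister, mug, bowl, syrup, jar from where it was at the start of the episode above 0.03 m or angle between any of kettle, caddy, canister, mug, bowl, syrup, jar's own z axis and vertical above 0.4 rad).
It also fails if it takes over 72 s, if anything falls off the work surface, if the arm or the gripper's body presses on something with over 40 N, if the wrist force passes 120 N, or if a joint passes its speed limit or range.

## Working session

There is one attempt and no reset: what is moved stays moved. The work goes in short steps, each a Python script; the robot and the scene stay as the last script left them, time stands still between calls to the robot, and variables do not carry over. Pictures are saved under pics/ and viewed, at most 10 in all, crops included, and the job is handed in when it is done.

```bash
mkdir -p pics
cat > h.py <<'E'
import numpy as np, cv2
from rig import manip
from scipy.spatial.transform import Rotation as R
def snap(n,f=None):
    c=manip.camera(n)
    if f: cv2.imwrite(f'pics/{f}.png',c['image'][:,:,::-1])
    return c
def ray(c,u,v):
    K=np.array([[c['fx'],0,c['cx']],[0,c['fy'],c['cy']],[0,0,1.]])
    p=cv2.undistortPoints(np.array([[[u,v]]],float),K,np.array([c['k1'],0,0,0.]))[0,0]
    # model: drawn=(1+k1 r^2)*ideal -> OpenCV's k1
    T=np.array(c['cam_to_world']); d=T[:3,:3]@[p[0],p[1],1]
    return T[:3,3],d/np.linalg.norm(d)
def onz(c,u,v,z):
    o,d=ray(c,u,v); return o+d*(z-o[2])/d[2]
def tri(c1,p1,c2,p2):
    o1,d1=ray(c1,*p1);o2,d2=ray(c2,*p2)
    A=np.stack([d1,-d2],1); s=np.linalg.lstsq(A,o2-o1,rcond=None)[0]
    a=o1+d1*s[0];b=o2+d2*s[1]
    return (a+b)/2,np.linalg.norm(a-b)
def proj(c,P):
    T=np.linalg.inv(np.array(c['cam_to_world'])); q=T[:3,:3]@P+T[:3,3]; x,y=q[:2]/q[2]
    s=1+c['k1']*(x*x+y*y); return np.array([c['fx']*x*s+c['cx'],c['fy']*y*s+c['cy']])
def down(yaw): # tool z down; tool y axis at world direction yaw
    y=np.array([np.cos(yaw),np.sin(yaw),0]);z=np.array([0,0,-1.]);x=np.cross(y,z)
    return R.from_matrix(np.stack([x,y,z],1)).as_rotvec()
E
python3 - <<'E'
from h import *
for n in('side','top'):
    c=snap(n,n+'0'); print(n,c['fx'],c['cx'],c['cy'],c['k1'],np.round(c['cam_to_world'],3).tolist())
print(manip.get_time(),manip.get_ee_rot(),R.from_rotvec(manip.get_ee_rot()).as_matrix().round(2).tolist())
E
```

```text
side 387.9739558203984 317.6206961675606 205.2839562032987 -0.01328791139696752 [[0.911, -0.311, 0.27, 0.302], [-0.412, -0.69, 0.595, -0.569], [0.001, -0.653, -0.757, 0.821], [0.0, 0.0, 0.0, 1.0]]
top 483.2573074827898 318.3263536654632 195.03314062801977 -0.023195064112414756 [[0.029, -0.991, 0.128, 0.367], [-1.0, -0.028, 0.01, -0.0], [-0.006, -0.128, -0.992, 1.532], [0.0, 0.0, 0.0, 1.0]]
0.1 [-4.38052470e-01 -3.11067694e+00  2.20857299e-03] [[-0.96, 0.28, -0.0], [0.28, 0.96, -0.0], [0.0, -0.0, -1.0]]
```

View pics/side0.png

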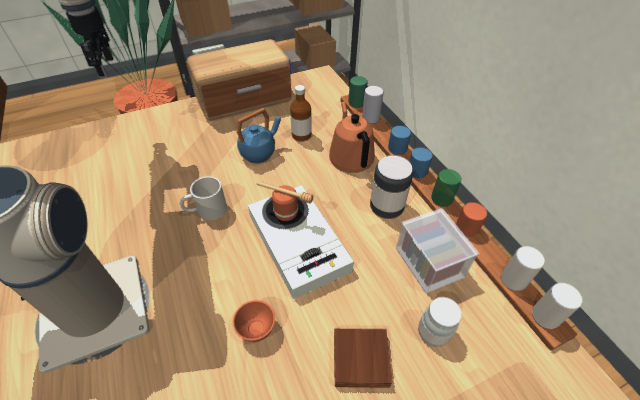

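View pics/top0.png

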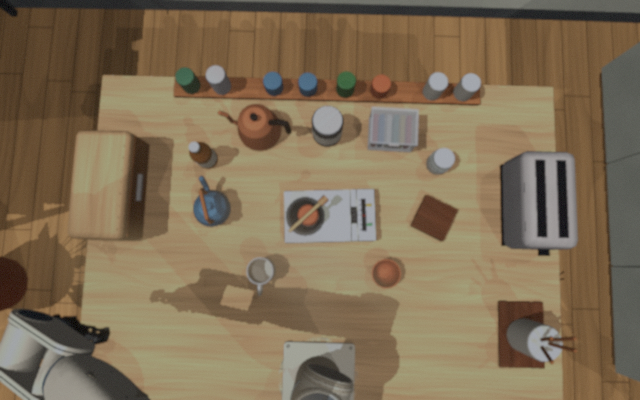

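The side view shows the honey pot at about (285,203), the teapot at (257,143), the coasters at (361,357) and the green marker at (309,274). The top view shows honey at (309,215), the teapot at (211,207) and the coasters at (434,217). I'll take closer crops and colour masks next.

Run:
```python
from h import *
t=cv2.imread('pics/top0.png');s=cv2.imread('pics/side0.png')
a=cv2.resize(t[165:260,185:465],None,fx=2.8,fy=2.8,interpolation=cv2.INTER_CUBIC)
b=cv2.resize(s[95:295,225:365],None,fx=3,fy=3,interpolation=cv2.INTER_CUBIC)
cv2.imwrite('pics/ta.png',np.clip(a*1.3,0,255).astype(np.uint8));cv2.imwrite('pics/sb.png',b)
for n,im in(('top',t),('side',s)):
    h=cv2.cvtColor(im,cv2.COLOR_BGR2HSV)
    for nm,lo,hi in(('blue',(98,90,40),(115,255,255)),('green',(45,120,70),(85,255,255)),('red',(0,170,90),(7,255,255)),('brown',(0,90,25),(16,255,125)),('white',(0,0,150) ,(179,40,255))):
        m=cv2.inRange(h,lo,hi); k,l,st,ce=cv2.connectedComponentsWithStats(m)
        for i in range(1,k):
            x,y,w,hh,A=st[i]
            if A>=(4 if nm in('green','red') else 150) and 180<ce[i][0]<470 and 90<ce[i][1]<395: print(n,nm,st[i].tolist(),ce[i].round(1).tolist())
```

```text
top brown [238, 104, 73, 47, 1159] [270.0, 130.7]
top brown [338, 116, 24, 27, 332] [350.7, 129.2]
top brown [415, 117, 12, 33, 197] [422.0, 134.3]
top brown [190, 142, 22, 22, 280] [202.1, 153.6]
top brown [411, 195, 47, 46, 1314] [433.9, 217.3]
top brown [373, 261, 26, 26, 294] [385.2, 275.6]
top brown [177, 269, 213, 64, 3385] [262.4, 305.2]
top brown [310, 300, 65, 14, 417] [345.9, 306.0]
top brown [345, 333, 53, 34, 774] [371.8, 348.8]
top brown [355, 384, 27, 16, 319] [368.0, 392.2]
top white [314, 106, 27, 27, 600] [327.2, 119.1]
top white [434, 148, 21, 20, 319] [443.9, 157.4]
top white [284, 189, 92, 54, 2816] [335.8, 216.1]
top white [281, 343, 61, 57, 1154] [299.2, 360.7]
side blue [238, 117, 42, 45, 1092] [257.7, 142.2]
side blue [389, 126, 22, 28, 481] [399.2, 139.3]
side blue [410, 148, 22, 29, 496] [420.4, 161.2]
side green [440, 171, 4, 3, 5] [441.6, 172.2]
side green [443, 173, 11, 10, 35] [448.0, 177.4]
side green [453, 179, 3, 2, 4] [454.2, 179.5]
side green [307, 271, 4, 6, 14] [308.4, 273.4]
side red [315, 261, 3, 4, 8] [315.9, 262.8]
side brown [186, 61, 125, 68, 4186] [249.7, 94.2]
side brown [237, 110, 33, 33, 210] [253.1, 122.1]
side brown [371, 114, 22, 18, 186] [381.9, 124.4]
side brown [330, 130, 59, 43, 1280] [352.8, 154.3]
side brown [412, 171, 24, 14, 152] [426.3, 178.8]
side brown [272, 194, 26, 28, 370] [285.7, 209.2]
side brown [443, 199, 46, 45, 757] [467.6, 224.0]
side brown [168, 211, 33, 49, 586] [182.3, 230.4]
side brown [235, 305, 12, 32, 235] [240.4, 320.1]
side brown [334, 329, 59, 59, 3209] [361.7, 358.4]
side white [378, 156, 34, 24, 635] [394.6, 167.1]
side white [182, 177, 39, 23, 150] [202.3, 189.6]
side white [248, 197, 106, 93, 3902] [302.0, 244.5]
side white [402, 209, 76, 62, 2582] [439.3, 239.2]
side white [397, 246, 67, 47, 421] [429.1, 275.4]
side white [422, 297, 39, 35, 839] [443.2, 312.7]
```

View pics/ta.png

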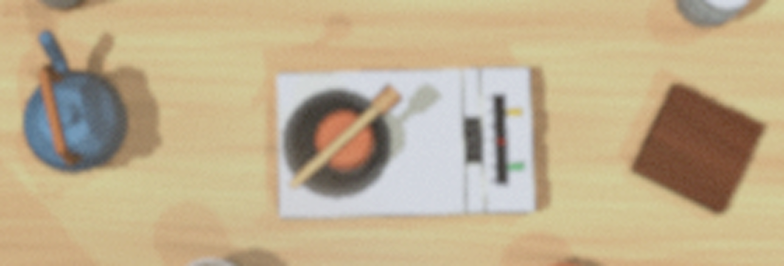

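View pics/sb.png

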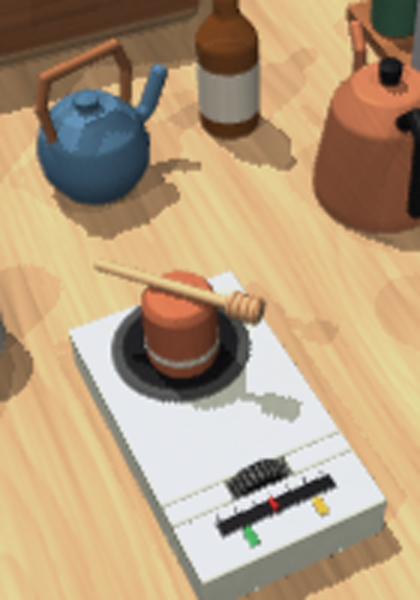

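The top crop shows the plate at about (305,216), the dipper from (289,231) to (325,199), the handle bar from (201,191) to (210,221), and the green marker on the warmer's -x side. Side crop: bar ends at (239,122) and (265,110), dipper from (257,183) to (310,198), plate centre at (285,212). Next I'll triangulate.

```bash
cat > meas.py <<'E'
from h import *
t=snap('top');s=snap('side')
def P(n,a,b,z):
    p,e=tri(t,a,s,b); print(n,p.round(4),'gap',round(e,4),'ontop@z',onz(t,*a,z)[:2].round(4),'side',onz(s,*b,z)[:2].round(4))
def quad(c,lo,hi,win):
    m=cv2.inRange(cv2.cvtColor(c['image'],cv2.COLOR_RGB2HSV),lo,hi); x0,y0,x1,y1=win
    w=np.zeros_like(m); w[y0:y1,x0:x1]=m[y0:y1,x0:x1]
    w=cv2.morphologyEx(w,cv2.MORPH_CLOSE,np.ones((9,9)))
    return max(cv2.findContours(w,0,1)[0],key=cv2.contourArea)[:,0].astype(float)
def rect(c,cnt,z):
    q=np.array([onz(c,u,v,z)[:2] for u,v in cnt],np.float32)
    return cv2.minAreaRect(q*1000)
f=lambda x,y,k,ox,oy:(x/k+ox,y/k+oy)
T=lambda x,y:f(x,y,2.8,185,165); S=lambda x,y:f(x,y,3,225,95)
P('plate',T(337,143),S(181,351),.054)
P('lidmid',T(344,139),S(180,283),.132)
P('dip-',T(292,184),S(97,265),.14);P('dip+',T(393,95),S(255,306),.14)
P('bar1',T(69,158),S(42,81),.15);P('bar2',T(45,73),S(119,45),.15)
P('knob',T(75,118),S(88,99),.115);P('spout',T(47,36),S(160,70),.1)
P('green',T(517,167),S(250,537),.05);P('red',T(502,142),S(274,504),.05);P('wheel',T(472,139),S(258,472),.059)
cc=quad(t,(0,90,25),(16,255,125),(405,185,465,250));print('coast top',rect(t,cc,.03))
cs=quad(s,(0,90,25),(16,255,125),(320,320,400,395));print('coast side',rect(s,cs,.03))
print('warm top',rect(t,quad(t,(0,0,150),(179,40,255),(280,185,380,247)),.05))
for c,n,cnt in((t,'t',cc),(s,'s',cs)):
    a=cv2.approxPolyDP(cnt.astype(np.int32),4,True)[:,0];print(n,a.tolist(),[onz(c,*p,.03)[:2].round(3).tolist() for p in a])
E
python3 meas.py
```

```text
plate [0.4923 0.053  0.0461] gap 0.0004 ontop@z [0.4915 0.0528] side [0.4906 0.0466]
lidmid [0.4909 0.0419 0.1429] gap 0.0054 ontop@z [0.4893 0.0429] side [0.4967 0.0513]
dip- [0.441  0.0949 0.1356] gap 0.0002 ontop@z [0.4406 0.0946] side [0.4402 0.0906]
dip+ [ 0.5364 -0.007   0.1447] gap 0.0025 ontop@z [ 0.5357 -0.0067] side [ 0.5393 -0.0033]
bar1 [0.4628 0.3217 0.1565] gap 0.0065 ontop@z [0.46   0.3237] side [0.4676 0.33  ]
bar2 [0.5494 0.353  0.1508] gap 0.0046 ontop@z [0.5472 0.3537] side [0.552  0.3539]
knob [0.506  0.3269 0.1185] gap 0.0032 ontop@z [0.5048 0.328 ] side [0.5086 0.3312]
spout [0.5946 0.367  0.0985] gap 0.0009 ontop@z [0.5939 0.3668] side [0.5945 0.3651]
green [ 0.4714 -0.1449  0.0531] gap 0.0011 ontop@z [ 0.4711 -0.1451] side [ 0.4726 -0.1433]
red [ 0.4985 -0.1279  0.0569] gap 0.002 ontop@z [ 0.4981 -0.1282] side [ 0.5013 -0.124 ]
wheel [ 0.5003 -0.0949  0.0553] gap 0.0006 ontop@z [ 0.4997 -0.0946] side [ 0.4996 -0.0973]
coast top ((500.9234924316406, -346.90496826171875), (115.73558807373047, 112.85379028320312), 64.56591033935547)
coast side ((498.9380187988281, -352.1842041015625), (115.94274139404297, 111.96815490722656), 65.58000183105469)
warm top ((496.24127197265625, -19.667831420898438), (161.15386962890625, 279.2776794433594), 3.1158742904663086)
t [[425, 195], [411, 225], [442, 240], [457, 209]] [[0.57, -0.319], [0.475, -0.276], [0.431, -0.372], [0.529, -0.419]]
s [[335, 329], [335, 386], [389, 387], [385, 330]] [[0.475, -0.278], [0.425, -0.38], [0.519, -0.425], [0.571, -0.323]]
```

The measurements agree with the stated sizes: the warmer comes out at 161x279 mm, the handle is about 0.15 high, and the plate and wheel positions match. Now the honey pot.

```bash
cat >> h.py <<'E'
def lower(p,zmin,o=None,dz=.0015,thr=3.):
    """lower TCP in small steps until the outside force rises"""
    z=manip.get_position()[2]; manip.hold(.15); f0=manip.get_contact_force()[2]
    while z>zmin:
        z-=dz; manip.servo_line([p[0],p[1],z],o,rate=.03)
        if manip.get_contact_force()[2]-f0>thr: break
    return z,manip.get_contact_force()[2]-f0
E
python3 - <<'E'
from h import *
o=down(np.radians(43.2)); h=[.4885,.044]; c=[.4995,-.349]
print(manip.solve_ik(h+[.105],o))
manip.move_to(h+[.25],o); manip.command_gripper(.085)
manip.servo_line(h+[.105],rate=.12); print(manip.get_contact_force())
manip.command_gripper(.04,30); print('w',manip.get_width(),manip.get_grip_force(),manip.get_position())
manip.servo_line(h+[.24],rate=.15); print('w',manip.get_width(),manip.get_contact_force(),manip.get_time())
snap('side','s1')
E
```

```text
[ 6.55647975e-02  4.68943647e-01  2.01318904e+00 -4.44089210e-16
  6.59459971e-01 -6.88417439e-01]
[1.04124062 0.56238149 0.15899031]
w 0.0611214300752386 31.741775925038382 [0.4891783  0.04414688 0.1058983 ]
w 0.061251864511460696 [ 0.00649733 -0.10690722 -4.43241498] 5.4583
```

View pics/s1.png

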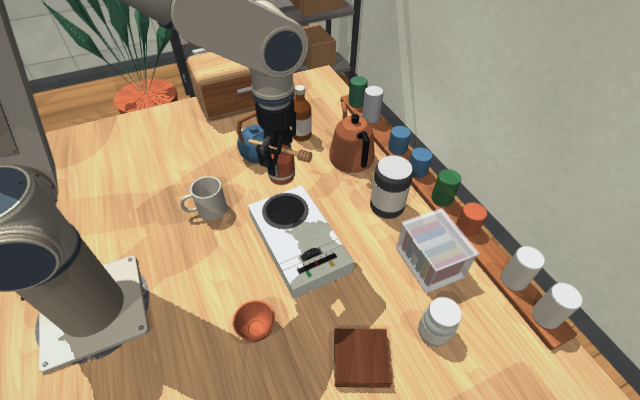

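The honey pot is held upright in the gripper at about (283,168), and the plate is free at (286,209). I'll carry it to the coasters.

Run:
```python
from h import *
c=[.4995,-.349]
o=down(np.radians(43.2)); manip.move_to(c+[.2],o); print(manip.get_position())
manip.servo_line(c+[.09],rate=.12); print(lower(c,.076))
manip.command_gripper(.085); print(manip.get_position())
manip.servo_line(c+[.22],rate=.15); manip.move_to([.45,-.1,.30],o)
print(manip.get_time()); snap('side','s2');snap('top','t2')
a=cv2.imread('pics/s2.png')[290:400,300:420];b=cv2.imread('pics/t2.png')[180:255,270:470]
a=cv2.resize(a,None,fx=3,fy=3);b=cv2.resize(b,None,fx=3,fy=3)
q=np.zeros((a.shape[0]+b.shape[0],max(a.shape[1],b.shape[1]),3),np.uint8);q[:a.shape[0],:a.shape[1]]=a;q[a.shape[0]:,:b.shape[1]]=b
cv2.imwrite('pics/c2.png',q)
```

```text
[ 0.49981892 -0.34788791  0.19998748]
(np.float64(0.08026626007936606), np.float64(16.477373197741716))
[ 0.49957829 -0.34905198  0.08019697]
12.425
```

View pics/c2.png

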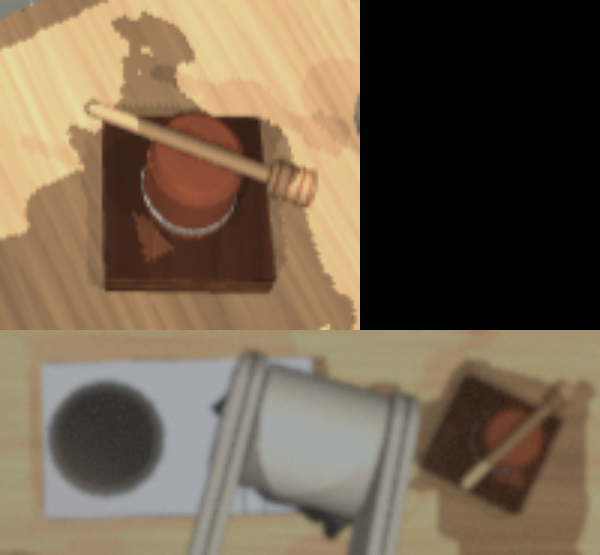

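The honey pot stands upright and well inside the stack; its base is near the stack's centre in both views. Next I'll refine the teapot, body and handle, with masks in both views.

Run:
```python
from h import *
t=snap('top');s=snap('side')
def msk(c,lo,hi,w):
    m=cv2.inRange(cv2.cvtColor(c['image'],cv2.COLOR_RGB2HSV),lo,hi);z=np.zeros_like(m);x0,y0,x1,y1=w;z[y0:y1,x0:x1]=m[y0:y1,x0:x1];return z
wt=(190,170,236,232);ws=(232,100,290,170)
bt=msk(t,(95,70,20),(118,255,255),wt);bs=msk(s,(95,70,20),(118,255,255),ws)
for n,c,b in(('t',t,bt),('s',s,bs)):
    b=cv2.morphologyEx(b,cv2.MORPH_CLOSE,np.ones((9,9)));b=cv2.morphologyEx(b,cv2.MORPH_OPEN,cv2.getStructuringElement(2,(17,17)))
    cn=max(cv2.findContours(b,0,1)[0],key=cv2.contourArea);(x,y),r=cv2.minEnclosingCircle(cn);M=cv2.moments(cn)
    print(n,'body',x,y,r,M['m10']/M['m00'],M['m01']/M['m00'])
    (x,y)=(M['m10']/M['m00'],M['m01']/M['m00'])
    if n=='t':p=(x,y)
    else: print('body tri',tri(t,p,s,(x,y)))
    print([onz(c,x,y,z).round(4).tolist() for z in(.05,.06)])
ims=[]
for c,w,k in((t,wt,9),(s,ws,7)):
    x0,y0,x1,y1=w;ims.append(cv2.resize(c['image'][y0:y1,x0:x1,::-1],None,fx=k,fy=k,interpolation=cv2.INTER_CUBIC))
H=max(i.shape[0] for i in ims);q=np.hstack([cv2.copyMakeBorder(i,0,H-i.shape[0],0,0,0) for i in ims]);print(q.shape,[i.shape for i in ims])
q=q[:600,:]; q=cv2.resize(q,(min(800,q.shape[1]),q.shape[0])) if q.shape[1]<=800 else q
cv2.imwrite('pics/tp.png',q)
```

```text
t body 204.0 208.0 10.295730590820312 204.12332751599766 208.19837114601512
[[0.5072, 0.3666, 0.05], [0.5062, 0.3641, 0.06]]
s body 251.5 144.5 16.568140029907227 250.1447906830343 145.02612527541706
body tri (array([0.50368715, 0.37482452, 0.0204205 ]), np.float64(0.012661817340781678))
[[0.4901, 0.3405, 0.05], [0.4877, 0.3287, 0.06]]
(558, 820, 3) [(558, 414, 3), (490, 406, 3)]
```

View pics/tp.png

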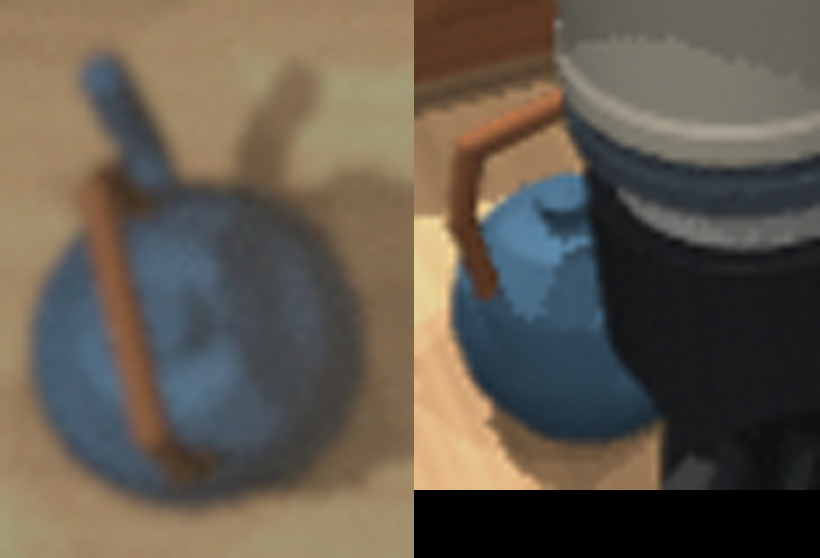

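In the top view the bar's straight part runs from (201.1,191.1) to (206.7,218.9); my earlier lower end was on the post. The body circle is centred at (211.9,208.3). Recompute.

Run:
```python
from h import *
t=snap('top');s=snap('side')
S=lambda x,y:(x/3+225,y/3+95)
a=(206.7,218.9);b=(201.1,191.1);a2=S(42,80);b2=S(120,45)
A=tri(t,a,s,a2);B=tri(t,b,s,b2);print(A,B)
d=(B[0]-A[0]);print('mid',(A[0]+B[0])/2,np.linalg.norm(d),np.degrees(np.arctan2(d[1],d[0])))
print('mid top',(onz(t,*a,.15)+onz(t,*b,.15))/2,'mid side',(onz(s,*a2,.15)+onz(s,*b2,.15))/2)
C=onz(t,211.9,208.3,.055);print('body top',C)
print('body side ell',[onz(s,*S(95,147),z).round(4) for z in(.045,.055,.065)],tri(t,(211.9,208.3),s,S(95,147)))
sp=onz(t,100/9+190,68/9+170,.095)-C;print('spout ang',np.degrees(np.arctan2(sp[1],sp[0])))
```

```text
(array([0.46767789, 0.33271424, 0.14911846]), np.float64(0.0011719291378132336)) (array([0.5497978 , 0.35288111, 0.15067352]), np.float64(0.005624346477337507))
mid [0.50873784 0.34279768 0.14989599] 0.08457422515152405 13.797558431905655
mid top [0.50707627 0.34309341 0.15      ] mid side [0.51045486 0.3424791  0.15      ]
body top [0.50706433 0.34129988 0.055     ]
body side ell [array([0.511 , 0.3428, 0.045 ]), array([0.5083, 0.331 , 0.055 ]), array([0.5056, 0.3193, 0.065 ])] (array([0.50959061, 0.34343543, 0.04461406]), np.float64(0.0031200752068714873))
spout ang 18.05264224629551
```

Run:
```python
from h import *
h=[.508,.3425]; p=[.4918,.0535]; o=down(np.radians(105))
print(manip.solve_ik(h+[.152],o),manip.solve_ik(p+[.24],o))
manip.move_to(h+[.25],o); manip.servo_line(h+[.152],rate=.12); print(manip.get_contact_force())
manip.command_gripper(.0,60); print('w',manip.get_width(),manip.get_grip_force(),manip.get_position())
manip.servo_line(h+[.25],rate=.12); print('w',manip.get_width(),manip.get_contact_force(),manip.get_time())
manip.servo_line(p+[.25],rate=.15);manip.servo_line(p+[.216],rate=.08)
print(manip.get_position(),manip.get_time()); snap('side','s3')
a=cv2.imread('pics/s3.png')[100:310,210:390];cv2.imwrite('pics/c3.png',cv2.resize(a,None,fx=2.8,fy=2.8))
```

```text
[ 0.57378428  0.53237096  1.72272038  0.          0.88650131 -1.25881144] [ 8.43007296e-02  2.49962971e-01  1.92432100e+00 -4.44089210e-16
  9.67308685e-01 -1.74829498e+00]
[0.16564203 0.77309977 0.21214748]
w 0.010061825181352471 58.30371916294098 [0.5082423  0.34291161 0.15230221]
w 0.010210358875493718 [-0.13600327 -0.16468076 -7.35628212] 16.9833
[0.49190709 0.05359555 0.21588744] 19.6417
```

View pics/c3.png

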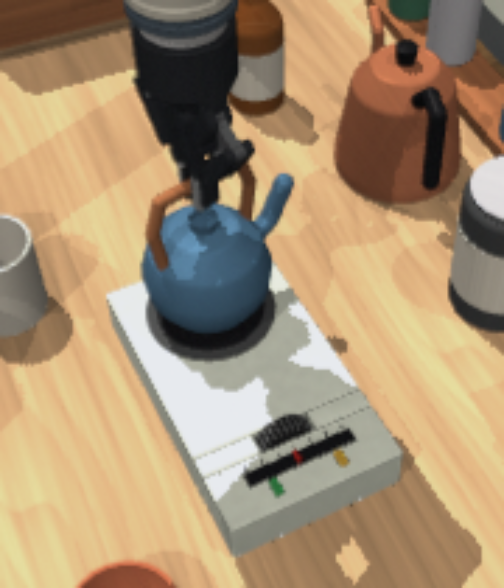

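The teapot hangs upright centred over the plate, with the pointer at crop (297,457) still at its start. Lower, release, check by numbers, then close the fingers.

```bash
cat > ptr.py <<'E'
from h import *
def pointer(dbg=None):
    c=snap('side',dbg); h=cv2.cvtColor(c['image'],cv2.COLOR_RGB2HSV); X=np.array([np.cos(.0544),np.sin(.0544)]); r={}
    for n,lo,hi in(('g',(45,120,60),(85,255,255)),('r',(0,165,80),(7,255,255)),('r2',(174,165,80),(179,255,255)),('a',(18,150,120),(30,255,255))):
        m=np.zeros(h.shape[:2],np.uint8);m[245:290,285:350]=cv2.inRange(h,lo,hi)[245:290,285:350];M=cv2.moments(m,True)
        if M['m00']>2:r[n]=(M['m00'],round(M['m10']/M['m00'],1),round(M['m01']/M['m00'],1),(onz(c,M['m10']/M['m00'],M['m01']/M['m00'],.054 if n[0]=='r' else .05)[:2]@X).round(4))
    return r,(r['r'][3]-r['g'][3]).round(4) if 'r' in r and 'g' in r else None
E
python3 - <<'E'
from ptr import *
p=[.4918,.0535]
print(lower(p,.202)); manip.command_gripper(.06); print(manip.get_position())
manip.servo_line(p+[.29],rate=.15); o=down(np.radians(93.1))
manip.command_gripper(0,40); manip.move_to([.4997,-.0946,.15],o)
print(manip.get_time(),pointer('s4')); t=snap('top','t4')
a=cv2.imread('pics/s4.png')[100:310,210:390];b=cv2.imread('pics/t4.png')[170:260,250:390]
cv2.imwrite('pics/c4.png',np.hstack([cv2.resize(a,(480,560)),cv2.copyMakeBorder(cv2.resize(b,(315,203)),0,357,0,0,0)]))
E
```

```text
(np.float64(0.20579295871203088), np.float64(6.850107800492222))
[0.49189563 0.05348244 0.20587098]
24.2667 ({'g': (14.0, 308.4, 273.4, np.float64(0.4648)), 'r': (8.0, 315.9, 262.8, np.float64(0.492)), 'a': (14.0, 331.4, 263.1, np.float64(0.5246))}, np.float64(0.0272))
```

View pics/c4.png

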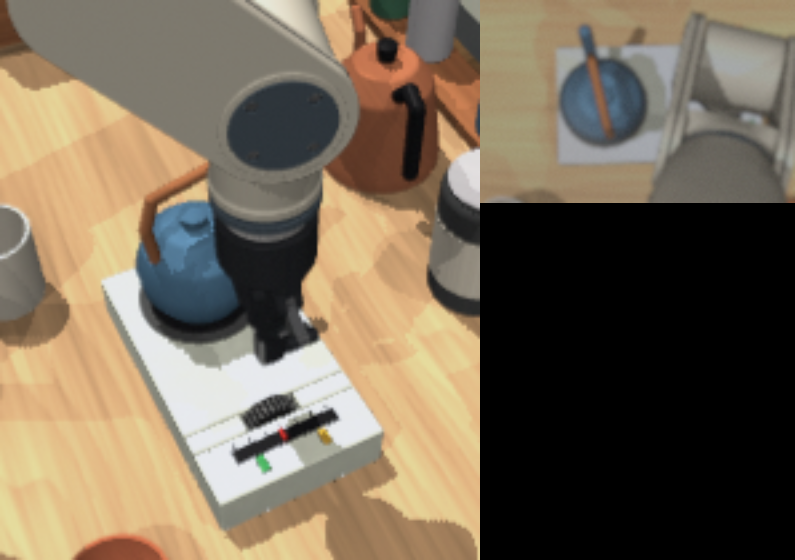

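The teapot stands upright, centred on the plate, and the pointer, about 27 mm from green, stays visible. Now one stroke on the wheel, then the pointer check.

```bash
cat >> ptr.py <<'E'
X=np.array([np.cos(.0544),np.sin(.0544)]);W=np.array([.4997,-.0946])
def stroke(L,press=.003,d=-1):
    a=W-d*X*L/2;b=W+d*X*L/2
    manip.servo_line([*a,.092],rate=.12); z,f=lower(a,.070,dz=.001,thr=1.2)
    manip.servo_line([*a,z-press],rate=.03); manip.hold(.1);f1=manip.get_contact_force()
    manip.servo_line([*b,z-press],rate=.04); f2=manip.get_contact_force()
    manip.servo_line([*b,.10],rate=.12); manip.hold(.1)
    print('z',z,f,np.round(f1,1),np.round(f2,1),manip.get_time()); return pointer()
E
python3 - <<'E'
from ptr import *
print(stroke(.016))
E
```

```text
z 0.08028575762808277 2.9427746443159575 [-0.5  0.9  6.7] [-0.9  1.   6.7] 29.5
({'g': (14.0, 308.4, 273.4, np.float64(0.4648)), 'r': (8.0, 312.8, 264.0, np.float64(0.484)), 'a': (14.0, 331.4, 263.1, np.float64(0.5246))}, np.float64(0.0192))
```

Run:
```python
from ptr import *
print(stroke(.016)); r=stroke(.016); print(r)
L=r[1]*26/12; print(L)
if .003<L<.016: print(stroke(L))
c=snap('side'); cv2.imwrite('pics/c5.png',cv2.resize(c['image'][235:300,280:360,::-1],None,fx=8,fy=8,interpolation=cv2.INTER_CUBIC))
```

```text
z 0.08032026299223187 2.316309180929038 [-0.6  0.7  6.5] [-1.4  0.4  6.1] 34.0917
({'g': (14.0, 308.4, 273.4, np.float64(0.4648)), 'r': (9.0, 310.1, 265.4, np.float64(0.4769)), 'a': (14.0, 331.4, 263.1, np.float64(0.5246))}, np.float64(0.0121))
z 0.08732647987743425 1.2062108832440601 [-0.2  0.2  0.1] [ 0.1 -0.8 -0. ] 36.875
({'g': (14.0, 308.4, 273.4, np.float64(0.4648)), 'r': (9.0, 310.1, 265.4, np.float64(0.4769)), 'a': (14.0, 331.4, 263.1, np.float64(0.5246))}, np.float64(0.0121))
0.026216666666666666
```

View pics/c5.png

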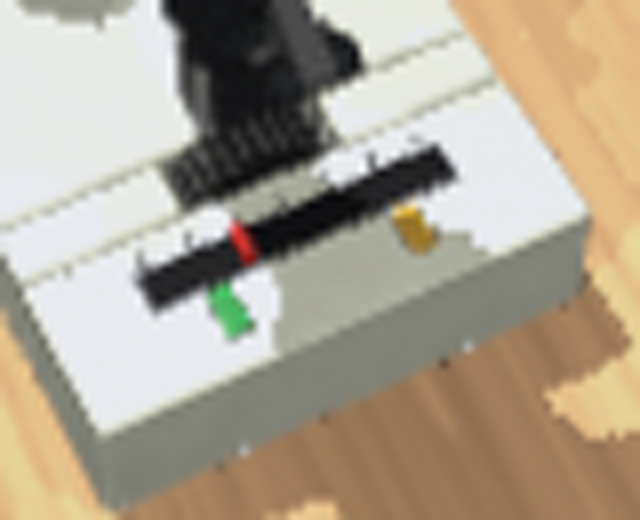

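The pointer is at crop (244,243) and green at (231,312), so about 12 mm remain. The last stroke tripped early on a force spike and never pressed the wheel. I'll use the known contact height from now on.

```bash
sed -i 's/z,f=lower(a,.070,dz=.001,thr=1.2)/z,f=.0803,0/' ptr.py
python3 - <<'E'
from ptr import *
print(stroke(.015)); r=stroke(.010); print(r)
L=r[1]*26/12; print(L)
if .003<L<.016: print(stroke(L))
E
```

```text
z 0.0803 0 [-1.2 -0.3  7.8] [-2.4 -0.3  6.2] 38.975
({'g': (14.0, 308.4, 273.4, np.float64(0.4648)), 'r': (8.0, 307.1, 266.2, np.float64(0.4698)), 'a': (14.0, 331.4, 263.1, np.float64(0.5246))}, np.float64(0.005))
z 0.0803 0 [-1.5  0.2  6.2] [-1.7  0.3  6.3] 40.8833
({'g': (14.0, 308.4, 273.4, np.float64(0.4648)), 'r': (6.0, 305.5, 267.5, np.float64(0.465)), 'a': (13.0, 331.4, 263.0, np.float64(0.5249))}, np.float64(0.0002))
0.00043333333333333337
```

Run:
```python
from ptr import *
p=manip.get_position(); manip.servo_line([p[0],p[1],.32],rate=.2)
j=np.array(manip.get_joint_positions()); j[0]=1.3; manip.set_joints(j); manip.hold(.3)
for n,w in(('side',(245,290,285,350)),('top',(190,245,350,376))):
    c=snap(n,'fin_'+n); im=c['image'].astype(float)[w[0]:w[1],w[2]:w[3]]; R_,G,B=im[...,0],im[...,1],im[...,2]
    yy,xx=np.mgrid[w[0]:w[1],w[2]:w[3]]
    for k,wt,z in(('r',R_-1.3*np.maximum(G,B)-25-2*np.maximum(G-B-15,0),.054),('g',G-1.15*np.maximum(R_,B)-15,.05)):
        wt=np.maximum(wt,0);s=wt.sum();u,v=(wt*xx).sum()/s,(wt*yy).sum()/s
        q=onz(c,u,v,z);print(n,k,round(s),round(u,1),round(v,1),(q[:2]@X).round(4),(q[:2]@[-X[1],X[0]]).round(4))
print(pointer(),manip.get_contact_force(),manip.get_time())
t,s=snap('top'),snap('side')
h=cv2.inRange(cv2.cvtColor(t['image'],cv2.COLOR_RGB2HSV),(95,70,20),(118,255,255));h[:,:282]=0;h[:,345:]=0;h[:180]=0;h[260:]=0
print('teapot blue bbox',cv2.boundingRect(h),'expected centre px',proj(t,np.array([.4918,.0535,.11])))
```

```text
side r 716 305.4 267.0 0.4653 -0.1514
side g 821 308.2 273.2 0.4647 -0.1668
top r 8 363.9 223.9 0.4651 -0.1526
top g 4 369.3 224.0 0.4645 -0.1696
({'g': (14.0, 308.4, 273.4, np.float64(0.4648)), 'r': (6.0, 305.5, 267.5, np.float64(0.465)), 'a': (13.0, 331.4, 263.0, np.float64(0.5249))}, np.float64(0.0002)) [-0.27313811  0.16419471 -1.21889023] 45.0833
teapot blue bbox (287, 182, 35, 48) expected centre px [304.4899741  214.34187184]
```

Both views put the pointer within 1 mm of green. The teapot is centred and the arm is clear, so I'm handing in.

```bash
python3 -c "
from rig import manip
print(manip.sign_off())"
```

```text
the job is handed in; nothing more can be done
None
```

I handed the job in at about 45 s of the 72 s allowed, with no verdict returned: the honey pot is on the coasters, the teapot is centred on the plate, and the pointer is within 1 mm of the green marker in both camera views.

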